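# Move the hanging jar carrier to the other stand

## Robot

A 7-joint arm with a two-finger parallel gripper is mounted at the origin on a cart in front of the work surface, level with it; the furniture and walls round the work are solid. World frame = base frame: x ahead of the robot, y to its left, z up, the work surface at z = 0. Lengths are in m, angles in rad, forces in N, time in s.
With the tool pointing down it reaches from about 0.425 to 0.925 m from the base axis. Payload 6.8 kg.
Tool frame: the origin (TCP) lies midway between the tips of the shut fingers; the grasp point (between the pads) lies 19 mm behind it; y points along the fingers, z is the direction in which the jaws open and shut, and the axes are right-handed (so a half turn about y gives the same grasp; the last joint's range is limited). The gripper opens to 85 mm and grips with 20 to 120 N. Pads are 22 mm wide; open, the fingers measure 114 mm over their backs; the gripper's body (76 mm by 85 mm) begins 54 mm behind the grasp point. The pads swing forward as they close: fully open they stand 13 mm farther back than shut.
Start: joints at [-1.232, 0.477, 0.022, 1.555, -0.011, 1.109, -0.083], TCP at [0.292, 0.609, 0.231] pointing down, gripper open.
Joint ranges: [-2.96, 2.96], [-0.34, 2.1], [-1.41, 1.46], [0.24, 2.44], [-1.37, 4.51], [0.17, 1.92], [-2.96, 2.96]. Speed limits (rad/s): [2.39, 2.39, 3.14, 3.14, 3.14, 3.14, 3.14].

## Interface

Orientations are given as a unit quaternion [w, x, y, z].
In Python, from station import bot gives the robot as it stands. The module is installed in compiled form; this text tells all that it offers.
- The arm moves only by the shell command python3 -m crank 'ROWS' [FORCE]. ROWS is JSON, a list of rows, each an object with "linear": the shift along the tool's x, y, z in m, a list of three; "dr": the turn, a rotation vector about the tool's x, y, z in degrees, a list of three; "hand": the gripper command: -1 is shut, 1 is fully open, values between are in proportion. A call has 1 to 10 rows; each row is the pose to reach, as a shift and turn from the pose commanded when the call began, along the tool's axes at that moment; what a row does not reach only later rows make up. A row lasts 1/12 s, in which the tool goes at most 41.7 mm and 7.16 degrees, less where a joint would pass 70% of its speed; a pose out of reach is approached as far as the arm can. A call with a gripper value outside its range is refused whole. The fingers move at their own pace and stop on an object; FORCE is the grip in N (left out, the last holds). Time passes only in rows, so rows that repeat a pose let the fingers close. It gives the time, the measured TCP pose, the force and the opening at its end, in the units of the state.
- bot.get_obs(): the state, without advancing time (a new reading comes with each control period).
- bot.read_camera(name): name is "scene" or "top" or "wrist"; returns the picture (400x640x3 uint8, blue, green, red); there is no depth.
- bot.camera_params(name): a dict with "K" (3x3 intrinsics, pixels), "R" (3x3) and "t" (3): a world point X has camera coordinates R X + t; the wrist camera has in their place "hand_eye" (4x4, takes a point from camera to tool coordinates, whose origin is the TCP and whose axes are the tool frame's). Camera axes: x right, y down, z forward; pixel columns grow to the right and rows downward; lengths in m; the calibration is good to about 2 mm. A picture is of the moment at which its call begins: read the wrist's pose just before it. camera_params takes no time and is no camera call.
- bot.hand_in(): hands the job in, once; it reports no verdict.
Trained networks look in the newest picture that a camera, given by its name, has taken for a name from the list of things; names that differ only in an ending like _2 or _b are one class to them, and where a whole thing is asked for, a point or a joint stands for the part that bears it (a point fixed in the world has none). Each returns a list of dicts, best first, with "score" (0 to 1); they miss things now and then, are a little off and sometimes report something else, mostly with a low value. They report only what shows in the picture. A call takes as long as a camera call. They do not tell look-alikes from the thing itself.
- bot.search_frame(camera, target): "extent" ([left, top, right, bottom] in pixels, round what is visible of it).
- bot.cut_out(camera, target): "pixels" (400x640 bool, what is visible of it) and "extent" ([left, top, right, bottom] in pixels, round what is visible of it).
- bot.place_of(camera, target): "xy" ([column, row] in pixels: a listed point, or the origin of a listed thing).
The state is a dict: "t": time; "q": joint angles; "joint_vel": joint speeds; "joint_torque": joint torques, N m; "eef_pos": TCP position; "tool_rot": TCP orientation; "contact_force": force on the tool from outside, world axes, zero at the start; "torque": the same for the moment, N m; "gripper_width": opening from 0.0 (shut) to 1.0 (fully open).
Only numpy, scipy, OpenCV 4.12 (cv2) and the standard library are available. Lean on these libraries where they do the work, as an engineer would, in place of code of your own. Each camera call takes 0.05 s, during which the arm holds its last target. There are 200 camera calls.

## Task

Take the jar carrier, with the jar in it, off the forked stand it hangs on and hang it on the empty forked stand, so that its cross bar lies fully down in the notches of both prongs there, and let go of it. Keep it level and in the air all the way, never set it down, be gentle (never press or knock it against a stand with more than 18 N), and leave the things round about alone. The empty fork's reach is adjustable, so find its notches by feel: rest the bar lightly on the prongs and slide it along them until it drops in.

Things in the scene. Friction and masses are not known exactly. Their poses are not given: they have to be found in the camera images.
- grip (a point): centre of the upright wooden grip of the jar carrier, 14 mm thick (x) x 40 mm (y) x 48 mm tall; it can be pinched from above across its 14 mm. 46 mm above the cross bar's centre, axes as those of the carrier
- carrier: loose jar carrier, about 0.22 kg empty, one rigid piece: round steel cross bar, 8 mm diameter, 92 mm long along y (origin at its middle), wooden grip above it, two wire sides at y = +-43 mm down to a tray. z up. It starts hanging level on stand_a, bar in the notches, its x along the stand's x
- tray (a point): centre of the underside of the carrier's open aluminium tray, 64 x 64 mm and 26 mm high, 130 mm straight below the cross bar. The jar in it reaches up to 77 mm below the bar, so prongs pass freely between jar and bar, inside the wire sides
- jar: white screw-top jar, 49 mm diameter, 50 mm tall, about 0.05 kg, standing loose in the tray with 4 mm play all round; origin at the centre of its underside, z up
- stand_a: fixed steel stand on which the carrier hangs at first: base plate 205 x 110 x 10 mm, an upright rod, and a level fork of two prongs on top that point to its own -x (roughly to the robot). Origin on the table midway between the prongs, exactly under the notch centres; x from the prong tips to the upright, z up
- stand_b: the like stand, empty at first, to which the carrier shall go. Origin on the table midway between the prongs, axes as for stand_a, but its whole rigid fork is clamped at an unknown reach: the notch centres lie anywhere from x = -32 to +32 mm of the origin (told by no reading), tips and cross head shifted with them
- fork_a (a point): stand_a: point 200 mm above its origin, at the height of the prongs' flat tops, at the notch centres. Prongs at y = +-18 mm, 8 mm wide, 16 mm deep. Each has one square-edged notch in its top, 12 mm long (along x), 7 mm deep. Prong tips turn up: 85 to 91 mm in front (-x) of the notch centre, 12 mm above the flat tops
- fork_b (a point): stand_b: point 200 mm above its origin, at the height of the flat tops (it does not follow the fork's reach). Prongs, notches, tips as on stand_a. Flat top from 6 to 85 mm in front of the notch centre and 6 to 69 mm behind it. The bar's centre is 204 mm above the table when on the flat tops, 197 mm when down in the notches
- post_a (a point): stand_a: top of the upright, 130 mm behind (+x) the origin, 200 mm high; black clamp block 30 x 34 mm. A 52 mm wide cross head joins the prongs 69 mm behind the notch centre; nothing is higher than the prong tips
- post_b (a point): stand_b: the same point of the second stand (it does not follow the fork's reach)
- pot_mid (a point): bystander: centre of a frosted screw-top pot, 50 mm diameter, 38 mm tall, on the table
- vial_mid (a point): bystander: centre of a small glass vial, 24 mm diameter, 44 mm tall, on the table
- stamp_mid (a point): bystander: centre of a block stamp, 52 x 56 x 27 mm, on the table
Things that resemble listed ones, but are neither listed nor needed, are in the scene too. Several things have the shape of the carrier; the one meant has the colours described above.

How it is judged:
On the way, in this order (a step that is already met when the one before it is completed fails the run):
1. the carrier is off the first stand, in the air and level (contact force between carrier and stand_a below 0.05 N and x of carrier in the frame of stand_a below -0.095 m and angle between carrier's own z axis and vertical below 0.25 rad and height (world z) of carrier above 0.16 m), for 0.2 s.
2. the held carrier's bar bears on the second stand's fork (contact force between carrier and stand_b above 0.5 N and x of carrier in the frame of stand_b between -0.085 and 0.042 m and y of carrier in the frame of stand_b between -0.02 and 0.02 m and contact force between the fingers and carrier above 0.5 N), for 0.1 s.
At the end, for the whole second after the job is handed in: The carrier hangs free and still on stand_b, its bar down in both notches (bar centre 197 +-3 mm above the stand's foot, within 37 mm of its origin along and 20 mm across the prongs, square to them within 0.15 rad), level within 0.15 rad, and the jar stands in its tray (z of carrier in the frame of stand_b between 0.1935 and 0.2002 m and x of carrier in the frame of stand_b between -0.037 and 0.037 m and y of carrier in the frame of stand_b between -0.02 and 0.02 m and angle between the y axis of carrier and the y axis of stand_b, either way round below 0.15 rad and angle between carrier's own z axis and vertical below 0.15 rad and contact force between carrier and stand_b above 1 N and linear speed of carrier below 0.03 m/s and angular speed of carrier below 0.4 rad/s and horizontal distance between jar and carrier below 0.025 m and z of jar in the frame of carrier between -0.135 and -0.118 m and angle between jar's own z axis and vertical below 0.25 rad); the robot touches nothing.
It fails at once if the carrier is tilted more than 0.35 rad (angle between carrier's own z axis and vertical above 0.35 rad).
It fails at once if the carrier is set down or dropped (its bar less than 0.15 m above the table, so the tray less than 20 mm above it) (height (world z) of carrier below 0.15 m).
It fails at once if the carrier is pressed or knocked against either stand with more than 18 N (contact force between carrier and stand_a above 18 N or contact force between carrier and stand_b above 18 N).
It fails at once if the jar leaves the tray (distance between jar and carrier above 0.15 m).
It fails at once if the pot, vial or stamp is moved more than 15 mm (distance of any of pot_mid, vial_mid, stamp_mid from where it was at the start of the episode above 0.015 m).
It also fails if it takes over 67 s, if anything falls off the work surface, if the arm or the gripper's body presses on something with over 40 N, if the wrist force passes 120 N, or if a joint passes its speed limit or range.

## Working session

There is one attempt and no reset: what is moved stays moved. The work goes in short steps, Python scripts to look and compute and a shell command to move; the robot and the scene stay as the last step left them, time stands still between calls to the robot, and variables do not carry over. Pictures are saved under pics/ and viewed, about 8 in all and at most 12, crops included, and the job is handed in when it is done.

```bash
mkdir -p pics
cat > h.py <<'E'
import numpy as np, cv2
from station import bot
from scipy.spatial.transform import Rotation as Ro
def ray(cam,px,obs=None):
    c=bot.camera_params(cam);K=np.array(c["K"])
    d=np.linalg.inv(K)@np.array([px[0],px[1],1.])
    if cam=="wrist":
        o=obs or bot.get_obs();q=o["tool_rot"];R=Ro.from_quat([q[1],q[2],q[3],q[0]]).as_matrix()
        H=np.array(c["hand_eye"]);return np.array(o["eef_pos"])+R@H[:3,3],R@H[:3,:3]@d
    R=np.array(c["R"]);t=np.array(c["t"]);return -R.T@t,R.T@d
def atz(cam,px,z,obs=None):
    o,d=ray(cam,px,obs);return o+d*(z-o[2])/d[2]
def proj(cam,X):
    c=bot.camera_params(cam);p=np.array(c["K"])@(np.array(c["R"])@X+np.array(c["t"]));return p[:2]/p[2]
E
python3 - <<'E'
from h import *
Z=dict(grip=.243,carrier=.197,tray=.067,jar=.07,fork_a=.2,fork_b=.2,stand_a=0,stand_b=0,post_a=.2,post_b=.2,pot_mid=.019,vial_mid=.022,stamp_mid=.0135)
print(bot.get_obs())
for c in ("scene","top"):
    im=bot.read_camera(c);cv2.imwrite(f"pics/{c}0.png",im)
    for n in ["grip","carrier","tray","fork_a","stand_a","post_a","pot_mid","vial_mid","stamp_mid"]:
        for r in bot.place_of(c,n)[:4]:
            print(c,n,round(r["score"],2),np.round(r["xy"]),np.round(atz(c,r["xy"],Z[n]),3)[:2])
E
```

```text
{'t': 0.0, 'q': array([-1.23208828,  0.47782233,  0.02234523,  1.55646307, -0.01149749,
        1.10932096, -0.08307141]), 'joint_vel': array([-0.00158922, -0.00016994,  0.00213026,  0.00112669,  0.00053221,
        0.000185  , -0.00096269]), 'joint_torque': array([ 2.57323936e-04, -5.96458304e+01,  1.60836093e+00, -2.81197125e+01,
        1.24795493e-02,  9.52612900e-03, -9.28380956e-06]), 'eef_pos': array([0.29141634, 0.60817958, 0.23030604]), 'tool_rot': array([-0.68887823,  0.69019727, -0.15674056,  0.15654684]), 'contact_force': array([-0.08669241, -0.99735553,  0.19197484]), 'torque': array([-0.05021736,  0.04411252, -0.04430598]), 'gripper_width': 0.9974738991705823}
scene grip 0.96 [237. 140.] [0.523 0.322]
scene grip 0.91 [294. 163.] [0.6   0.168]
scene grip 0.81 [218. 177.] [0.424 0.21 ]
scene grip 0.62 [295. 128.] [0.677 0.297]
scene carrier 0.96 [239. 156.] [0.522 0.319]
scene carrier 0.92 [297. 144.] [0.678 0.288]
scene carrier 0.82 [294. 177.] [0.6  0.17]
scene carrier 0.63 [280. 164.] [0.597 0.235]
scene tray 0.96 [231. 224.] [0.446 0.229]
scene tray 0.84 [284. 201.] [
[... 869 characters left out ...]
0.717 0.372]
top tray 0.74 [219. 216.] [0.553 0.394]
top tray 0.73 [249. 197.] [0.617 0.298]
top tray 0.63 [250. 249.] [0.449 0.291]
top fork_a 0.92 [426. 219.] [ 0.551 -0.242]
top fork_a 0.83 [287. 204.] [0.587 0.165]
top fork_a 0.59 [288. 204.] [0.587 0.162]
top fork_a 0.45 [348. 205.] [ 0.587 -0.012]
top stand_a 0.94 [288. 201.] [0.611 0.176]
top stand_a 0.89 [410. 220.] [ 0.552 -0.24 ]
top post_a 0.66 [431. 170.] [ 0.694 -0.256]
top post_a 0.58 [292. 158.] [0.724 0.153]
top post_a 0.39 [288. 203.] [0.592 0.162]
top pot_mid 0.67 [338. 230.] [0.516 0.006]
top vial_mid 0.42 [349. 204.] [ 0.603 -0.029]
top vial_mid 0.16 [340. 168.] [0.723 0.001]
top stamp_mid 0.59 [341. 168.] [ 0.723 -0.003]
```

View pics/scene0.png

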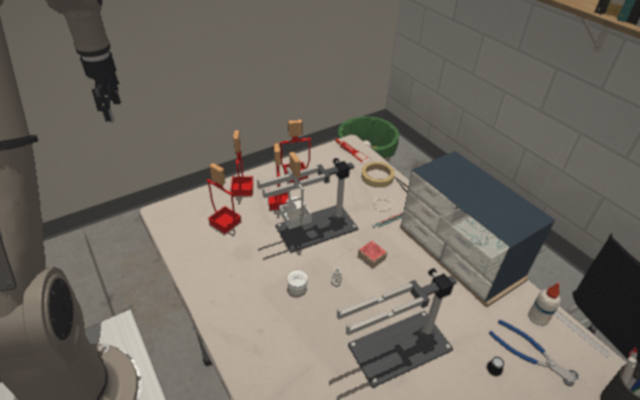

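View pics/top0.png

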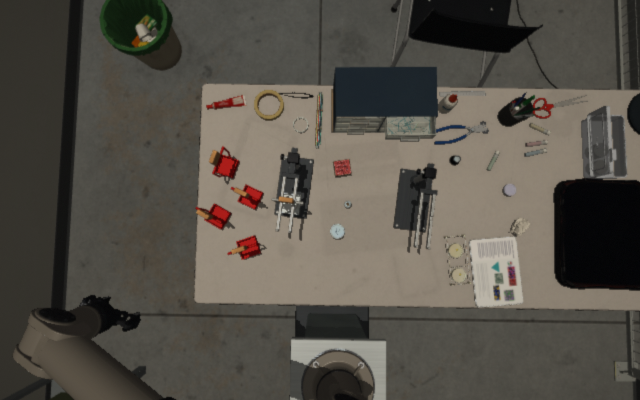

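Candidates with the carrier shape, in the scene image: the red ones at (237,140), (218,177), (295,128) and (278,155), and the steel/aluminium one at (295,160) hanging on the left stand. The last one fits the description. The empty stand is on the right, near (400,300). I'll check the choice in a close crop and work out the approach.

```bash
cat >> h.py <<'E'
def Rt(o=None):
    q=(o or bot.get_obs())["tool_rot"];return Ro.from_quat([q[1],q[2],q[3],q[0]]).as_matrix()
def togo(X,yaw,flip=1):
    "shift (tool axes) and rotvec deg to TCP X, tool y down, tool z along +-yaw direction"
    o=bot.get_obs();R=Rt(o);z=flip*np.array([np.cos(yaw),np.sin(yaw),0]);y=np.array([0,0,-1.]);G=np.stack([np.cross(y,z),y,z],1)
    return np.round(R.T@(np.array(X)-o["eef_pos"]),4),np.round(np.degrees(Ro.from_matrix(R.T@G).as_rotvec()),2)
E
python3 - <<'E'
from h import *
im=cv2.imread("pics/scene0.png")
cv2.imwrite("pics/crop1.png",cv2.resize(im[110:250,200:370],None,fx=4,fy=4,interpolation=cv2.INTER_CUBIC))
print(np.round(Rt(),3)); 
for f in(1,-1): print(togo([.597,.168,.33],-.1,f))
print(bot.camera_params("wrist")["hand_eye"])
E
```

```text
[[ 0.902 -0.     0.432]
 [-0.432  0.     0.902]
 [-0.    -1.     0.   ]]
(array([ 0.4658, -0.0987, -0.2655]), array([-0.  , 70.13, -0.  ]))
(array([ 0.4658, -0.0987, -0.2655]), array([  -0.  , -109.87,    0.  ]))
[[ 2.51592069e-04  9.64216183e-01  2.65117124e-01 -6.70916231e-02]
 [-5.74416026e-04 -2.65116950e-01  9.64216093e-01 -1.43536750e-01]
 [ 9.99999803e-01 -3.94876647e-04  4.87159906e-04 -7.22358321e-04]
 [ 0.00000000e+00  0.00000000e+00  0.00000000e+00  1.00000000e+00]]
```

View pics/crop1.png

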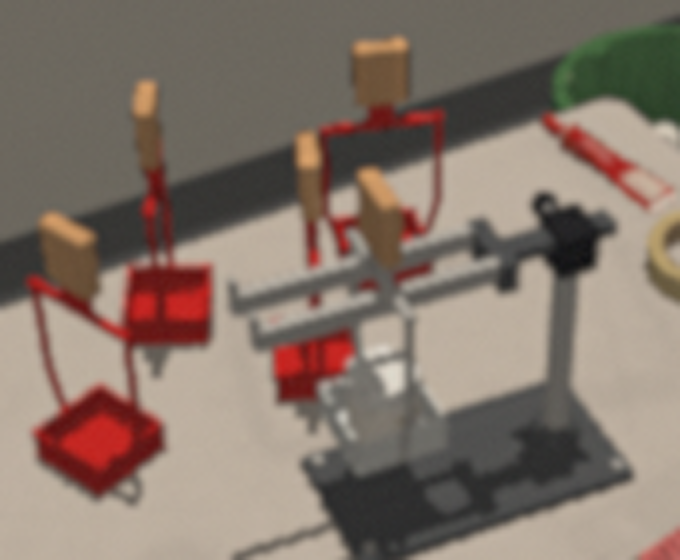

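The crop confirms it: the steel carrier with the white jar hangs on the left stand, with its wooden grip at about scene (295,163). The red ones are look-alikes. I'll rise first, then go over it.

```bash
python3 -m crank '[{"linear":[0,-0.04,0],"dr":[0,0,0],"hand":1},{"linear":[0,-0.08,0],"dr":[0,5,0],"hand":1},{"linear":[0.02,-0.11,-0.01],"dr":[0,12,0],"hand":1},{"linear":[0.055,-0.11,-0.03],"dr":[0,19,0],"hand":1},{"linear":[0.09,-0.11,-0.05],"dr":[0,26,0],"hand":1},{"linear":[0.125,-0.11,-0.07],"dr":[0,33,0],"hand":1},{"linear":[0.16,-0.11,-0.09],"dr":[0,40,0],"hand":1},{"linear":[0.195,-0.11,-0.11],"dr":[0,47,0],"hand":1},{"linear":[0.23,-0.11,-0.13],"dr":[0,54,0],"hand":1},{"linear":[0.265,-0.11,-0.15],"dr":[0,61,0],"hand":1}]' 50; python3 -c "
from h import *
print(togo([.597,.168,.34],-.1))"
```

```text
t: 1.83
eef_pos: [0.4666, 0.3572, 0.3417]
tool_rot: [0.513, -0.513, 0.487, -0.486]
contact_force: [1.3, 1.5, -0.3]
gripper_width: 0.998
(array([0.1959, 0.0016, 0.1201]), array([-0.02,  8.79, -0.04]))
```

```bash
python3 -m crank '[{"linear":[0.033,0,0.02],"dr":[0,5,0],"hand":1},{"linear":[0.066,0,0.04],"dr":[0,8.8,0],"hand":1},{"linear":[0.098,0,0.06],"dr":[0,8.8,0],"hand":1},{"linear":[0.131,0,0.08],"dr":[0,8.8,0],"hand":1},{"linear":[0.164,0,0.1],"dr":[0,8.8,0],"hand":1},{"linear":[0.194,0.002,0.119],"dr":[0,8.8,0],"hand":1},{"linear":[0.194,0.002,0.119],"dr":[0,8.8,0],"hand":1},{"linear":[0.194,0.002,0.119],"dr":[0,8.8,0],"hand":1}]'
python3 - <<'E'
from h import *
Z=dict(grip=.243,carrier=.197,fork_a=.2,post_a=.2)
o=bot.get_obs();im=bot.read_camera("wrist");cv2.imwrite("pics/w1.png",im)
print(o["eef_pos"])
for n in Z:
    for r in bot.place_of("wrist",n)[:3]: print(n,round(r["score"],2),np.round(r["xy"]),np.round(atz("wrist",r["xy"],Z[n],o),4))
for r in bot.search_frame("wrist","grip")[:2]: print(r)
E
```

```text
t: 2.5
eef_pos: [0.5971, 0.1694, 0.3393]
tool_rot: [-0.474, 0.475, -0.524, 0.525]
contact_force: [-0.1, -0.2, -0.2]
gripper_width: 0.999
[0.59711493 0.16943184 0.33926837]
grip 0.72 [340.  39.] [0.6195 0.2888 0.243 ]
grip 0.6 [152.  59.] [0.4839 0.2896 0.243 ]
grip 0.57 [324. 212.] [0.5948 0.1628 0.243 ]
carrier 0.9 [322. 196.] [0.593  0.1643 0.197 ]
carrier 0.69 [181.  67.] [0.4836 0.2911 0.197 ]
carrier 0.64 [335.  51.] [0.6172 0.2899 0.197 ]
fork_a 0.63 [327. 196.] [0.5978 0.1652 0.2   ]
fork_a 0.5 [340. 277.] [0.6031 0.0776 0.2   ]
post_a 0.8 [459. 198.] [0.7234 0.1503 0.2   ]
{'extent': [120.5, 18.5, 247.8, 113.9], 'score': 0.97}
{'extent': [301.4, 141.8, 351.5, 243.9], 'score': 0.95}
```

View pics/w1.png

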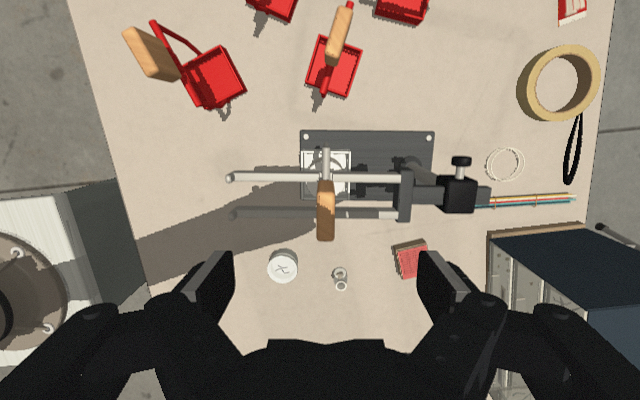

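The steel carrier's grip is at wrist (326,212), with the fork parallel to the tool's axis. I descend over it with the fingers half open.

```bash
python3 -c "
from h import *
print(togo([.597,.164,.228],-.108))"
```

```text
(array([0.0099, 0.1113, 0.0024]), array([ 0.01,  0.94, -0.03]))
```

```bash
python3 -m crank '[{"linear":[0.01,0.03,0.002],"dr":[0,0.9,0],"hand":0.3},{"linear":[0.01,0.06,0.002],"dr":[0,0.9,0],"hand":0},{"linear":[0.01,0.06,0.002],"dr":[0,0.9,0],"hand":0},{"linear":[0.01,0.06,0.002],"dr":[0,0.9,0],"hand":0}]'
python3 - <<'E'
from h import *
o=bot.get_obs();im=bot.read_camera("wrist");cv2.imwrite("pics/w2.png",im)
print(o["eef_pos"],o["contact_force"],togo([.597,.164,.228],-.108))
for n,z in dict(grip=.243,carrier=.197,fork_a=.2).items():
    for r in bot.place_of("wrist",n)[:2]: print(n,round(r["score"],2),np.round(r["xy"]),np.round(atz("wrist",r["xy"],z,o),4))
E
```

```text
t: 3.13
eef_pos: [0.596, 0.163, 0.2785]
tool_rot: [0.471, -0.473, 0.527, -0.526]
contact_force: [1.1, -0.2, 0.2]
gripper_width: 0.505
[0.59596806 0.16304174 0.27845426] [ 1.08901225 -0.19206143  0.19764556] (array([-0.0007,  0.0521, -0.0002]), array([-0.  , -0.03, -0.02]))
grip 0.97 [104.  34.] [0.4914 0.285  0.243 ]
grip 0.95 [341.   7.] [0.6169 0.2836 0.243 ]
carrier 0.9 [145.  48.] [0.4876 0.2875 0.197 ]
carrier 0.8 [335.  27.] [0.6156 0.2862 0.197 ]
```

View pics/w2.png

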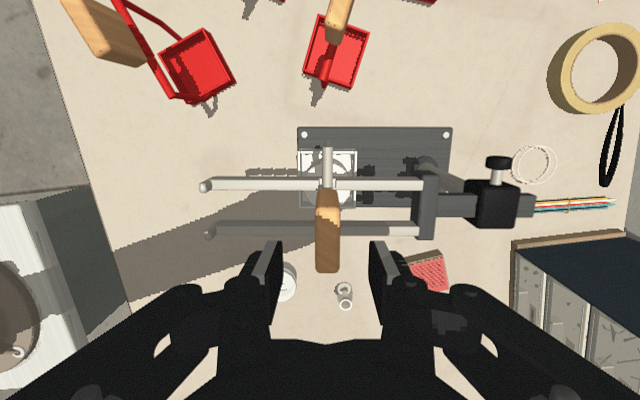

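```bash
python3 -c "
from h import *
o=bot.get_obs();print(o['eef_pos'])
for r in (272,208,190): print([np.round(atz('wrist',(328,r),z,o),4) for z in (.267,.219)])"
```

```text
[0.59815611 0.16298237 0.28136548]
[array([0.5976, 0.1452, 0.267 ]), array([0.5954, 0.1198, 0.219 ])]
[array([0.6017, 0.183 , 0.267 ]), array([0.6007, 0.1691, 0.219 ])]
[array([0.6028, 0.1929, 0.267 ]), array([0.6021, 0.1819, 0.219 ])]
```

```bash
python3 -m crank '[{"linear":[0,0.02,0.001],"dr":[0,0,0],"hand":0},{"linear":[0,0.04,0.001],"dr":[0,0,0],"hand":0},{"linear":[0,0.052,0.001],"dr":[0,0,0],"hand":0},{"linear":[0,0.052,0.001],"dr":[0,0,0],"hand":-0.3},{"linear":[0,0.052,0.001],"dr":[0,0,0],"hand":-0.5},{"linear":[0,0.052,0.001],"dr":[0,0,0],"hand":-0.6},{"linear":[0,0.052,0.001],"dr":[0,0,0],"hand":-0.65},{"linear":[0,0.052,0.001],"dr":[0,0,0],"hand":-0.7},{"linear":[0,0.052,0.001],"dr":[0,0,0],"hand":-0.75},{"linear":[0,0.052,0.001],"dr":[0,0,0],"hand":-0.8}]' 40; python3 -m crank '[{"linear":[0,0,0],"dr":[0,0,0],"hand":-0.9},{"linear":[0,0,0],"dr":[0,0,0],"hand":-1},{"linear":[0,0,0],"dr":[0,0,0],"hand":-1},{"linear":[0,0,0],"dr":[0,0,0],"hand":-1}]' 50
```

```text
t: 4.17
eef_pos: [0.5987, 0.1624, 0.2286]
tool_rot: [-0.472, 0.471, -0.527, 0.527]
contact_force: [-2.8, -0.9, 5.6]
gripper_width: 0.157
t: 4.5
eef_pos: [0.5987, 0.1624, 0.2286]
tool_rot: [-0.472, 0.471, -0.527, 0.527]
contact_force: [-2.2, 0.3, 6.3]
gripper_width: 0.152
```

Gripped: 13 mm opening on the 14 mm grip. I lift 30 mm in small steps.

```bash
python3 -m crank '[{"linear":[0,-0.002,0],"dr":[0,0,0],"hand":-1},{"linear":[0,-0.004,0],"dr":[0,0,0],"hand":-1},{"linear":[0,-0.007,0],"dr":[0,0,0],"hand":-1},{"linear":[0,-0.011,0],"dr":[0,0,0],"hand":-1},{"linear":[0,-0.016,0],"dr":[0,0,0],"hand":-1},{"linear":[0,-0.021,0],"dr":[0,0,0],"hand":-1},{"linear":[0,-0.026,0],"dr":[0,0,0],"hand":-1},{"linear":[0,-0.03,0],"dr":[0,0,0],"hand":-1},{"linear":[0,-0.03,0],"dr":[0,0,0],"hand":-1}]' 50
python3 - <<'E'
from h import *
o=bot.get_obs();print(o["contact_force"],o["torque"])
im=bot.read_camera("scene");w=bot.read_camera("wrist")
c=cv2.resize(im[120:280,220:380],(600,600),interpolation=cv2.INTER_CUBIC)
cv2.imwrite("pics/lift.png",c)
E
```

```text
t: 5.25
eef_pos: [0.5988, 0.1622, 0.2585]
tool_rot: [-0.472, 0.471, -0.527, 0.527]
contact_force: [0.7, 0.1, -2.3]
gripper_width: 0.158
[ 0.67339541  0.09251583 -2.30774743] [-0.02135308 -0.00828684  0.02490299]
```

View pics/lift.png

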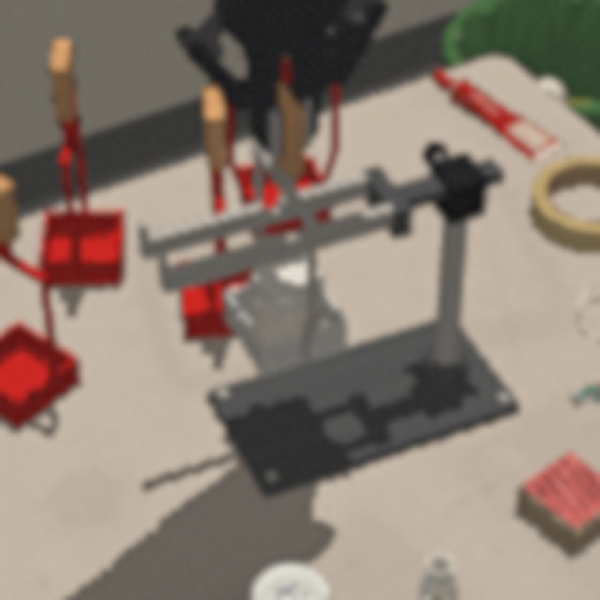

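Lifted free and level, carrying 2.3 N. Now straight back off the prongs.

```bash
python3 -m crank '[{"linear":[0,0,-0.004],"dr":[0,0,0],"hand":-1},{"linear":[0,0,-0.012],"dr":[0,0,0],"hand":-1},{"linear":[0,0,-0.025],"dr":[0,0,0],"hand":-1},{"linear":[0,0,-0.042],"dr":[0,0,0],"hand":-1},{"linear":[0,0,-0.06],"dr":[0,0,0],"hand":-1},{"linear":[0,0,-0.078],"dr":[0,0,0],"hand":-1},{"linear":[0,0,-0.095],"dr":[0,0,0],"hand":-1},{"linear":[0,0,-0.108],"dr":[0,0,0],"hand":-1},{"linear":[0,0,-0.116],"dr":[0,0,0],"hand":-1},{"linear":[0,0,-0.12],"dr":[0,0,0],"hand":-1}]'; python3 -m crank '[{"linear":[0.0,0,0],"dr":[0,0,0],"hand":-1},{"linear":[0,0,0],"dr":[0,0,0],"hand":-1},{"linear":[0.004,0,-0.001],"dr":[0,0,0],"hand":-1},{"linear":[0.012,0,-0.002],"dr":[0,0,0],"hand":-1},{"linear":[0.025,0,-0.004],"dr":[0,0,0],"hand":-1},{"linear":[0.04,0,-0.006],"dr":[0,0,0],"hand":-1},{"linear":[0.055,0,-0.008],"dr":[0,0,0],"hand":-1},{"linear":[0.07,0,-0.01],"dr":[0,0,0],"hand":-1},{"linear":[0.08,0,-0.011],"dr":[0,0,0],"hand":-1},{"linear":[0.085,0,-0.012],"dr":[0,0,0],"hand":-1}]'
python3 -c "
from h import *
o=bot.get_obs();print(o['contact_force'],o['q'])
print(togo([.413,-.225,.26],-.108))"
```

```text
t: 6.18
eef_pos: [0.4774, 0.1755, 0.2572]
tool_rot: [0.472, -0.472, 0.527, -0.526]
contact_force: [-0.2, 0.4, -0.8]
gripper_width: 0.158
t: 7.02
eef_pos: [0.4572, 0.0896, 0.2574]
tool_rot: [0.471, -0.471, 0.527, -0.527]
contact_force: [-0.5, 0.2, -2.3]
gripper_width: 0.16
[-0.50561036  0.24207528 -2.30868046] [-0.76844079  0.09306449  0.4774767   2.02987714 -0.0500682   1.02952925
 -0.37971929]
(array([ 0.3176, -0.0026, -0.0085]), array([ 0.  , -0.27, -0.01]))
```

```bash
python3 -m crank '[{"linear":[0.005,0,0],"dr":[0,0,0],"hand":-1},{"linear":[0.015,0,0],"dr":[0,0,0],"hand":-1},{"linear":[0.032,0,0],"dr":[0,0,0],"hand":-1},{"linear":[0.052,0,0],"dr":[0,0,0],"hand":-1},{"linear":[0.074,0,-0.001],"dr":[0,0,0],"hand":-1},{"linear":[0.096,0,-0.002],"dr":[0,0,0],"hand":-1},{"linear":[0.116,0,-0.003],"dr":[0,0,0],"hand":-1},{"linear":[0.132,0,-0.004],"dr":[0,0,0],"hand":-1},{"linear":[0.143,0,-0.005],"dr":[0,0,0],"hand":-1},{"linear":[0.148,0,-0.005],"dr":[0,0,0],"hand":-1}]'; python3 -m crank '[{"linear":[0.0,0,0],"dr":[0,0,0],"hand":-1},{"linear":[0,0,0],"dr":[0,0,0],"hand":-1}]'
python3 - <<'E'
from h import *
o=bot.get_obs();print(o['eef_pos'],o['contact_force'])
for c in("wrist","top","scene"):
    im=bot.read_camera(c);cv2.imwrite(f"pics/{c}3.png",im)
    for n,z in dict(fork_b=.2,post_b=.2,stand_b=0,carrier=.227,grip=.273).items():
        for r in bot.place_of(c,n)[:2]: print(c,n,round(r["score"],2),np.round(r["xy"]),np.round(atz(c,r["xy"],z,o),4)[:2])
E
```

```text
t: 7.85
eef_pos: [0.4361, -0.056, 0.2573]
tool_rot: [-0.471, 0.471, -0.527, 0.527]
contact_force: [-1.0, 0.7, -1.9]
gripper_width: 0.156
t: 8.02
eef_pos: [0.4367, -0.0537, 0.2573]
tool_rot: [0.472, -0.472, 0.527, -0.527]
contact_force: [-0.0, 1.6, -2.6]
gripper_width: 0.16
[ 0.43668132 -0.05373317  0.25731058] [-0.00570303  1.58068816 -2.623894  ]
wrist fork_b 0.5 [325. 185.] [ 0.439  -0.0302]
wrist stand_b 0.94 [421. 287.] [ 0.5572 -0.2401]
wrist carrier 0.89 [327. 229.] [ 0.4376 -0.0516]
wrist grip 0.87 [326. 266.] [ 0.437  -0.0523]
top fork_b 0.89 [288. 204.] [0.5872 0.1617]
top fork_b 0.58 [426. 216.] [ 0.5584 -0.2401]
top post_b 0.69 [293. 155.] [0.731 0.151]
top post_b 0.65 [432. 170.] [ 0.6954 -0.2593]
top stand_b 0.95 [410. 217.] [ 0.5609 -0.2382]
top stand_b 0.89 [287. 204.] [0.5985 0.1792]
top carrier 0.76 [243. 191.] [0.6199 0.288 ]
top carrier 0.72 [217. 160.] [0.7107 0.3672]
top grip 0.9 [212. 157.] [0.71   0.3696]
top grip 0.77 [240. 190.] [0.6194 0.29  ]
scene fork_b 0.91 [295. 180.] [0.5947 0.1574]
scene fork_b 0.71 [383. 303.] [ 0.5553 -0.2368]
scene post_b 0.87 [445. 278.] [ 0.6953 -0.2543]
scene post_b 0.73 [342. 164.] [0.7296 0.1513]
scene stand_b 0.88 [375. 356.] [ 0.5634 -0.2353]
scene stand_b 0.8 [294. 234.] [0.596  0.1681]
scene carrier 0.84 [218. 187.] [0.4179 0.1967]
scene carrier 0.72 [294. 143.] [0.6529 0.2576]
scene grip 0.95 [280. 237.] [ 0.4423 -0.0531]
scene grip 0.67 [235. 141.] [0.5025 0.2811]
```

View pics/wrist3.png

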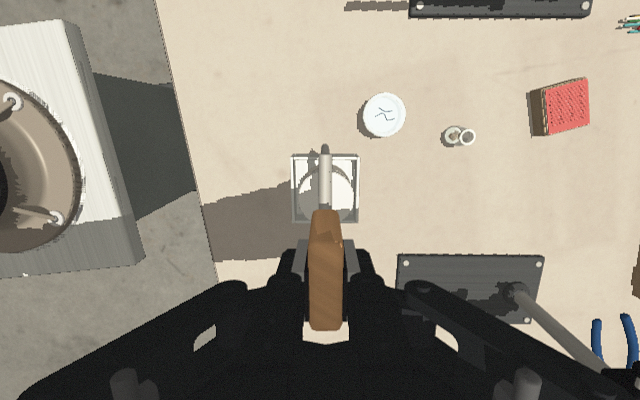

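The carrier is level with the jar in its tray. Stand_b's plate is parallel to the tool axes (edge from (397,254) to (545,254)). I'll crop the fork to get its lateral position and rough reach.

Run:
```python
from h import *
o=bot.get_obs()
a=atz("wrist",(397,254),.01,o);b=atz("wrist",(545,254),.01,o);print(a,b,np.arctan2(*(b-a)[1::-1]))
s=cv2.imread("pics/scene3.png")[250:400,320:470];t=cv2.imread("pics/top3.png")[150:260,385:460]
cv2.imwrite("pics/b.png",np.hstack([cv2.resize(s,(500,500),interpolation=2),cv2.resize(t,(300,440),interpolation=2)[:500] if 0 else cv2.copyMakeBorder(cv2.resize(t,(300,440),interpolation=2),0,60,0,0,0)]))
```

```text
[ 0.52241438 -0.17915545  0.01      ] [ 0.72656668 -0.20168916  0.01      ] -0.10993195401003923
```

View pics/b.png

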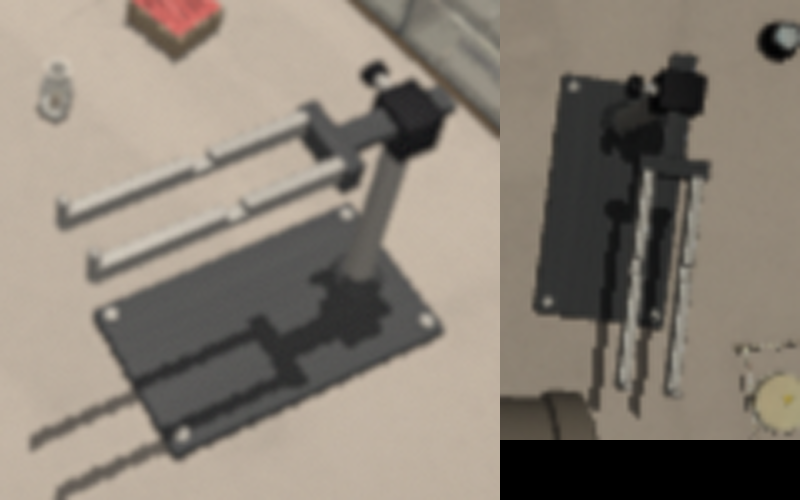

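Left part: notches at crop (203,160) and (236,212), tips at (63,203) and (93,256).

Run:
```python
from h import *
f=lambda u,v,z:np.round(atz("scene",(320+u*.3,250+v*.3),z)[:2],4)
print("notch",f(203,160,.2),f(236,212,.2)," tips",f(63,203,.212),f(93,256,.212))
g=lambda u,v,z:np.round(atz("top",(385+u*.25,150+v*.25),z)[:2],4)
print("top tips",g(623,388,.212),g(674,393,.212)," heads",g(648-500+500,172,.2))
g=lambda u,v,z:np.round(atz("top",(385+(u-500)*.25,150+v*.25),z)[:2],4)
print("top tips",g(623,388,.212),g(674,393,.212)," heads",g(648,172,.2),g(698,180,.2))
o=bot.get_obs();print(o['eef_pos'],togo([.415,-.225,.258],-.11))
```

```text
notch [ 0.5592 -0.2255] [ 0.5533 -0.2622]  tips [ 0.4707 -0.2147] [ 0.4657 -0.25  ]
top tips [ 0.475  -0.5657] [ 0.4721 -0.6021]  heads [ 0.6319 -0.5941]
top tips [ 0.4692 -0.2079] [ 0.4662 -0.2444]  heads [ 0.626  -0.2292] [ 0.6207 -0.2657]
[ 0.4364216  -0.05446603  0.25730442] (array([ 0.1719, -0.0007, -0.0026]), array([-0., -0., -0.]))
```

The two views agree. The notch centre is at about (.555, -.2415) and the tips at x≈.468. Next I move sideways in front of the tips.

```bash
python3 -c "
from h import *
print(togo([.43,-.229,.258],-.11))"
python3 -m crank '[{"linear":[0.005,0,0],"dr":[0,0,0],"hand":-1},{"linear":[0.015,0,0.001],"dr":[0,0,0],"hand":-1},{"linear":[0.032,0,0.003],"dr":[0,0,0],"hand":-1},{"linear":[0.055,0,0.005],"dr":[0,0,0],"hand":-1},{"linear":[0.08,0,0.007],"dr":[0,0,0],"hand":-1},{"linear":[0.105,0,0.009],"dr":[0,0,0],"hand":-1},{"linear":[0.13,0,0.011],"dr":[0,0,0],"hand":-1},{"linear":[0.152,0,0.012],"dr":[0,0,0],"hand":-1},{"linear":[0.167,0,0.013],"dr":[0,0,0],"hand":-1},{"linear":[0.173,-0.001,0.013],"dr":[0,0,0],"hand":-1}]'; python3 -m crank '[{"linear":[0.0,0,0],"dr":[0,0,0],"hand":-1},{"linear":[0,0,0],"dr":[0,0,0],"hand":-1},{"linear":[0,0,0],"dr":[0,0,0],"hand":-1}]'
python3 - <<'E'
from h import *
o=bot.get_obs();print(o['eef_pos'],o['contact_force'],togo([.43,-.229,.258],-.11))
bot.read_camera("wrist")
cv2.imwrite("pics/wrist4.png",bot.read_camera("wrist"))
for n,z in dict(fork_b=.2,post_b=.2,stand_b=0,carrier=.227).items():
        for r in bot.place_of("wrist",n)[:2]: print(n,round(r["score"],2),np.round(r["xy"]),np.round(atz("wrist",r["xy"],z,o),4)[:2])
E
```

```text
(array([ 0.1742, -0.0007,  0.0128]), array([-0., -0., -0.]))
t: 9.75
eef_pos: [0.4296, -0.2307, 0.2584]
tool_rot: [-0.47, 0.471, -0.527, 0.528]
contact_force: [-0.4, -0.3, -1.8]
gripper_width: 0.157
t: 10.0
eef_pos: [0.4305, -0.2266, 0.2582]
tool_rot: [0.472, -0.472, 0.527, -0.526]
contact_force: [-0.5, 0.3, -1.7]
gripper_width: 0.159
[ 0.43054761 -0.22658388  0.25815331] [-0.49589783  0.34504759 -1.65724992] (array([ 0.0025,  0.0002, -0.0003]), array([ 0.02,  0.09, -0.04]))
fork_b 0.84 [513. 217.] [ 0.5598 -0.2394]
stand_b 0.64 [425. 174.] [ 0.5611 -0.2441]
carrier 0.87 [325. 229.] [ 0.4303 -0.2247]
```

View pics/wrist4.png

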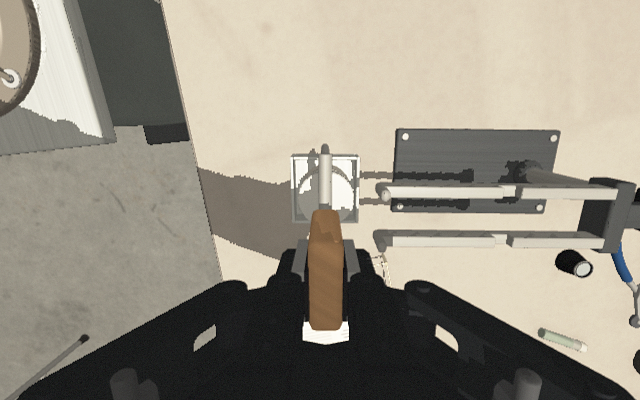

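The notches are at (510,191) and (503,239); tips at (385,195) and (379,238).

Run:
```python
from h import *
o=bot.get_obs();R=Rt(o);e=np.array(o["eef_pos"])
for n,p,z in (("n1",(510,191),.2),("n2",(503,240),.2),("tip1",(385,192),.212),("tip2",(379,237),.212),("barend+y",(325,147),.227),("headL",(587,191),.2)):
    X=atz("wrist",p,z,o);print(n,np.round(X,4),np.round(R.T@(X-e),4))
```

```text
n1 [ 0.5567 -0.2215  0.2   ] [-0.0194  0.0583  0.1248]
n2 [ 0.5535 -0.257   0.2   ] [0.0162 0.0583 0.1255]
tip1 [ 0.4705 -0.21    0.212 ] [-0.0216  0.0463  0.0379]
tip2 [ 0.4647 -0.2402  0.212 ] [0.0091 0.0463 0.0354]
barend+y [ 0.4357 -0.1763  0.227 ] [-0.0512  0.0313 -0.0003]
headL [ 0.6084 -0.2272  0.2   ] [-0.0194  0.0583  0.1769]
```

Bar and fork are aligned within 3 mm, and the notch is 125 mm ahead. I go forward 90 mm above the tips, then down.

```bash
python3 -m crank '[{"linear":[0.001,0,0.004],"dr":[0,0,0],"hand":-1},{"linear":[0.002,0,0.012],"dr":[0,0,0],"hand":-1},{"linear":[0.002,0,0.024],"dr":[0,0,0],"hand":-1},{"linear":[0.002,0,0.038],"dr":[0,0,0],"hand":-1},{"linear":[0.002,0,0.053],"dr":[0,0,0],"hand":-1},{"linear":[0.002,0,0.067],"dr":[0,0,0],"hand":-1},{"linear":[0.002,0,0.079],"dr":[0,0,0],"hand":-1},{"linear":[0.002,0,0.087],"dr":[0,0,0],"hand":-1},{"linear":[0.002,0,0.09],"dr":[0,0,0],"hand":-1},{"linear":[0.002,0,0.09],"dr":[0,0,0],"hand":-1}]'; python3 -m crank '[{"linear":[0,0.005,0],"dr":[0,0,0],"hand":-1},{"linear":[0,0.01,0],"dr":[0,0,0],"hand":-1},{"linear":[0,0.014,0],"dr":[0,0,0],"hand":-1},{"linear":[0,0.017,0],"dr":[0,0,0],"hand":-1},{"linear":[0,0.017,0],"dr":[0,0,0],"hand":-1},{"linear":[0,0.017,0],"dr":[0,0,0],"hand":-1}]'
```

```text
t: 11.13
eef_pos: [0.5202, -0.2397, 0.258]
tool_rot: [-0.472, 0.472, -0.527, 0.527]
contact_force: [-0.8, -0.7, -1.3]
gripper_width: 0.158
t: 11.63
eef_pos: [0.5193, -0.2396, 0.2411]
tool_rot: [0.472, -0.472, 0.527, -0.527]
contact_force: [-0.3, -0.0, -2.0]
gripper_width: 0.155
```

```bash
python3 -m crank '[{"linear":[0,0.001,0],"dr":[0,0,0],"hand":-1},{"linear":[0,0.002,0],"dr":[0,0,0],"hand":-1},{"linear":[0,0.003,0],"dr":[0,0,0],"hand":-1},{"linear":[0,0.004,0],"dr":[0,0,0],"hand":-1},{"linear":[0,0.004,0],"dr":[0,0,0],"hand":-1}]'; for i in 1 2 3 4; do python3 -m crank '[{"linear":[0,0.0005,0],"dr":[0,0,0],"hand":-1},{"linear":[0,0.0005,0],"dr":[0,0,0],"hand":-1}]'|egrep 'pos|force'; done
```

```text
t: 12.05
eef_pos: [0.5195, -0.2396, 0.2371]
tool_rot: [0.472, -0.472, 0.527, -0.527]
contact_force: [-0.3, -0.6, -3.0]
gripper_width: 0.16
eef_pos: [0.5196, -0.2397, 0.2367]
contact_force: [0.4, -0.1, -2.4]
eef_pos: [0.5196, -0.2397, 0.2362]
contact_force: [1.0, -0.1, -1.7]
eef_pos: [0.5196, -0.2397, 0.2358]
contact_force: [0.3, 0.9, -2.3]
eef_pos: [0.5197, -0.2398, 0.2357]
contact_force: [-0.7, 0.4, 2.1]
```

Contact: the force went from -2.3 N to +2.1 N at TCP z = .2357, as expected for the flat tops. I hold briefly, then slide.

```bash
python3 -m crank '[{"linear":[0,0,0],"dr":[0,0,0],"hand":-1},{"linear":[0,0,0],"dr":[0,0,0],"hand":-1},{"linear":[0,0,0.001],"dr":[0,0,0],"hand":-1},{"linear":[0,0,0.003],"dr":[0,0,0],"hand":-1},{"linear":[0,0,0.005],"dr":[0,0,0],"hand":-1},{"linear":[0,0,0.007],"dr":[0,0,0],"hand":-1},{"linear":[0,0,0.009],"dr":[0,0,0],"hand":-1},{"linear":[0,0,0.011],"dr":[0,0,0],"hand":-1},{"linear":[0,0,0.013],"dr":[0,0,0],"hand":-1},{"linear":[0,0,0.015],"dr":[0,0,0],"hand":-1}]'; for i in 1 2 3; do python3 -m crank '[{"linear":[0,0,0.001],"dr":[0,0,0],"hand":-1},{"linear":[0,0,0.002],"dr":[0,0,0],"hand":-1}]'|egrep 'pos|force'; done
```

```text
t: 13.55
eef_pos: [0.5317, -0.242, 0.2355]
tool_rot: [0.47, -0.472, 0.529, -0.526]
contact_force: [-11.4, 1.2, 11.7]
gripper_width: 0.152
eef_pos: [0.5341, -0.2423, 0.2356]
contact_force: [-9.7, 0.7, 8.9]
eef_pos: [0.5362, -0.2425, 0.2355]
contact_force: [-8.8, 1.0, 8.9]
eef_pos: [0.5382, -0.2428, 0.2356]
contact_force: [-8.1, 0.3, 9.5]
```

Bearing and drag are too high, so I ease up.

```bash
python3 -m crank '[{"linear":[0,-0.0006,0],"dr":[0,0,0],"hand":-1},{"linear":[0,-0.0006,0],"dr":[0,0,0],"hand":-1},{"linear":[0,-0.0006,0],"dr":[0,0,0],"hand":-1}]'
python3 - <<'E'
from h import *
print(bot.get_obs()["contact_force"])
cv2.imwrite("pics/w5.png",bot.read_camera("wrist"))
E
```

```text
t: 14.3
eef_pos: [0.5403, -0.2423, 0.2358]
tool_rot: [-0.472, 0.472, -0.527, 0.527]
contact_force: [-3.4, -0.9, 0.0]
gripper_width: 0.158
[-3.4282926  -0.9323692   0.03013852]
```

View pics/w5.png

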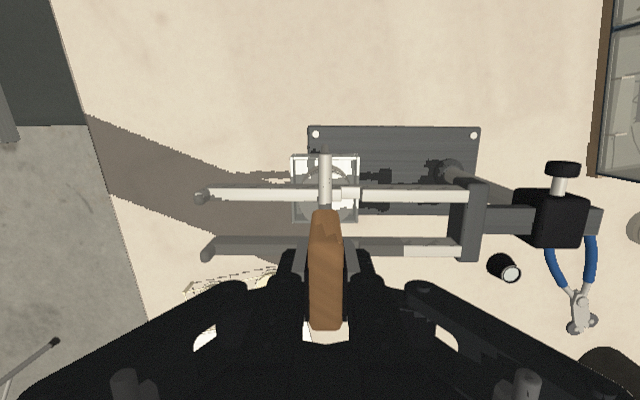

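The carrier is still level. The bar is at column 325 and the notch at 340–362, about 15 mm ahead. I slide on slowly under light load.

```bash
for i in 1 2 3 4 ; do python3 -m crank '[{"linear":[0,-0.0001,0.001],"dr":[0,0,0],"hand":-1},{"linear":[0,-0.0001,0.002],"dr":[0,0,0],"hand":-1}]'|egrep 'pos|force'; done
```

```text
eef_pos: [0.5426, -0.242, 0.2358]
contact_force: [-1.1, 0.4, 0.2]
eef_pos: [0.5449, -0.242, 0.2358]
contact_force: [0.4, -0.5, -1.7]
eef_pos: [0.5468, -0.2424, 0.236]
contact_force: [-0.1, 0.2, -1.9]
eef_pos: [0.5486, -0.2428, 0.2362]
contact_force: [0.5, 0.1, -1.4]
```

```bash
python3 -m crank '[{"linear":[0,0.0006,0],"dr":[0,0,0],"hand":-1},{"linear":[0,0.0006,0],"dr":[0,0,0],"hand":-1}]'|egrep 'pos|force'; for i in 1 2 3 ; do python3 -m crank '[{"linear":[0,0,0.0007],"dr":[0,0,0],"hand":-1},{"linear":[0,0,0.0015],"dr":[0,0,0],"hand":-1}]'|egrep 'pos|force'; done
```

```text
eef_pos: [0.5488, -0.2428, 0.2358]
contact_force: [0.1, 1.2, -2.2]
eef_pos: [0.5494, -0.2431, 0.2357]
contact_force: [-1.4, 1.0, 1.4]
eef_pos: [0.5515, -0.2433, 0.2357]
contact_force: [0.6, 0.3, -2.6]
eef_pos: [0.553, -0.2433, 0.2356]
contact_force: [0.8, -0.2, -2.2]
```

```bash
for i in 1 2 3 4; do python3 -m crank '[{"linear":[0,0.0004,0],"dr":[0,0,0],"hand":-1},{"linear":[0,0.0004,0],"dr":[0,0,0],"hand":-1}]'|egrep 'pos|force'; done
```

```text
eef_pos: [0.553, -0.2433, 0.2351]
contact_force: [-0.5, 0.1, -1.8]
eef_pos: [0.5528, -0.2433, 0.2348]
contact_force: [-0.2, -0.3, -2.9]
eef_pos: [0.5529, -0.2434, 0.2345]
contact_force: [-0.1, 1.0, -2.3]
eef_pos: [0.553, -0.2434, 0.2342]
contact_force: [0.5, 0.0, -0.8]
```

It's dropping in: 1.5 mm below the flat top without bearing. I continue down.

```bash
for i in 1 2 3 4; do python3 -m crank '[{"linear":[0,0.0005,0],"dr":[0,0,0],"hand":-1},{"linear":[0,0.0005,0],"dr":[0,0,0],"hand":-1}]'|egrep 'pos|force'; done
```

```text
eef_pos: [0.5532, -0.2434, 0.2338]
contact_force: [0.5, 0.0, -0.9]
eef_pos: [0.5533, -0.2434, 0.2333]
contact_force: [1.3, 0.0, 0.3]
eef_pos: [0.5535, -0.2435, 0.2329]
contact_force: [2.0, 0.3, 0.6]
eef_pos: [0.5536, -0.2435, 0.2324]
contact_force: [4.0, 0.2, -0.4]
```

The near notch edge is pushing the bar forward, so I shift +1.2 mm along and go on down.

```bash
python3 -m crank '[{"linear":[0,0,0.0006],"dr":[0,0,0],"hand":-1},{"linear":[0,0,0.0012],"dr":[0,0,0],"hand":-1},{"linear":[0,0,0.0012],"dr":[0,0,0],"hand":-1}]'|egrep 'pos|force'; for i in 1 2 3 4; do python3 -m crank '[{"linear":[0,0.0006,0],"dr":[0,0,0],"hand":-1},{"linear":[0,0.0006,0],"dr":[0,0,0],"hand":-1}]'|egrep 'pos|force'; done
```

```text
eef_pos: [0.5539, -0.2434, 0.2318]
contact_force: [2.0, -0.2, -0.2]
eef_pos: [0.5539, -0.2434, 0.2312]
contact_force: [1.3, 0.2, -1.0]
eef_pos: [0.554, -0.2434, 0.2307]
contact_force: [2.3, -0.3, -1.8]
eef_pos: [0.554, -0.2435, 0.2301]
contact_force: [2.1, -0.9, -2.1]
eef_pos: [0.554, -0.2435, 0.2295]
contact_force: [2.1, -0.4, -1.6]
```

```bash
python3 -m crank '[{"linear":[0,0,0.0004],"dr":[0,0,0],"hand":-1},{"linear":[0,0,0.0008],"dr":[0,0,0],"hand":-1}]'|egrep 'pos|force'; for i in 1 2 3 ; do python3 -m crank '[{"linear":[0,0.0004,0],"dr":[0,0,0],"hand":-1},{"linear":[0,0.0004,0],"dr":[0,0,0],"hand":-1}]'|egrep 'pos|force'; done
```

```text
eef_pos: [0.5542, -0.2435, 0.2293]
contact_force: [0.4, 0.5, -3.1]
eef_pos: [0.5543, -0.2435, 0.2289]
contact_force: [0.0, 0.2, -1.6]
eef_pos: [0.5545, -0.2436, 0.2288]
contact_force: [-0.7, -0.2, -0.8]
eef_pos: [0.5546, -0.2436, 0.2287]
contact_force: [-2.5, 1.5, 1.7]
```

Seated: bearing again at TCP z = .2287, the same height as when hanging on stand_a. I release gradually.

```bash
python3 -m crank '[{"linear":[0,0,0],"dr":[0,0,0],"hand":-0.75},{"linear":[0,0,0],"dr":[0,0,0],"hand":-0.68},{"linear":[0,0,0],"dr":[0,0,0],"hand":-0.64},{"linear":[0,0,0],"dr":[0,0,0],"hand":-0.6},{"linear":[0,0,0],"dr":[0,0,0],"hand":-0.5},{"linear":[0,0,0],"dr":[0,0,0],"hand":-0.3},{"linear":[0,0,0],"dr":[0,0,0],"hand":-0.1},{"linear":[0,0,0],"dr":[0,0,0],"hand":0},{"linear":[0,0,0],"dr":[0,0,0],"hand":0}]' 20; python3 -m crank '[{"linear":[0,-0.005,0],"dr":[0,0,0],"hand":0},{"linear":[0,-0.02,0],"dr":[0,0,0],"hand":0},{"linear":[0,-0.045,0],"dr":[0,0,0],"hand":0},{"linear":[0,-0.08,0],"dr":[0,0,0],"hand":0},{"linear":[0,-0.1,0],"dr":[0,0,0],"hand":0},{"linear":[0,-0.1,0],"dr":[0,0,0],"hand":0}]'
python3 - <<'E'
from h import *
o=bot.get_obs();print(o["eef_pos"],o["contact_force"])
w=bot.read_camera("wrist");
for n,z in dict(carrier=.197,grip=.243,fork_b=.2).items():
    for r in bot.place_of("wrist",n)[:1]: print(n,round(r["score"],2),r["xy"],np.round(atz("wrist",r["xy"],z,o),4))
s=bot.read_camera("scene")[230:380,320:470]
cv2.imwrite("pics/end.png",np.hstack([cv2.resize(s,(400,400),interpolation=2),w[:,200:560]]))
E
```

```text
t: 19.35
eef_pos: [0.5549, -0.2436, 0.2285]
tool_rot: [-0.472, 0.472, -0.527, 0.527]
contact_force: [0.5, 0.5, -0.6]
gripper_width: 0.498
t: 19.85
eef_pos: [0.5568, -0.2452, 0.3339]
tool_rot: [-0.473, 0.47, -0.524, 0.529]
contact_force: [1.2, 0.1, 1.3]
gripper_width: 0.499
[ 0.55680147 -0.24524156  0.33390721] [1.17227509 0.14376266 1.28127318]
carrier 0.73 [321.0, 188.0] [ 0.5541 -0.2412  0.197 ]
grip 0.91 [321.2, 205.0] [ 0.5541 -0.2447  0.243 ]
fork_b 0.89 [324.7, 187.3] [ 0.5576 -0.2402  0.2   ]
```

View pics/end.png

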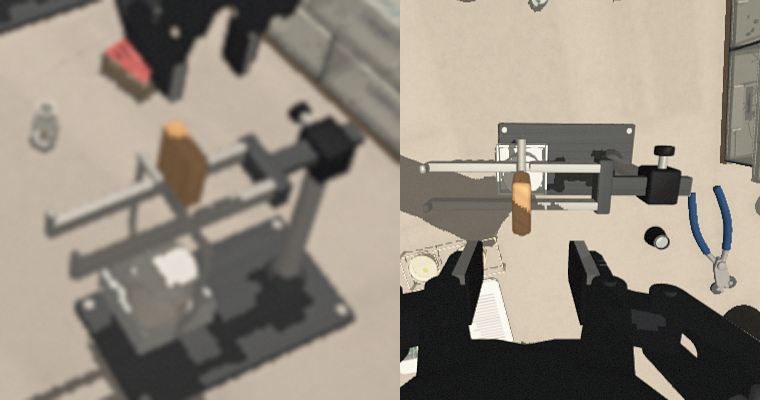

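The carrier hangs level in both notches, at scene-crop (180,200) and wrist-crop (521,165), with the jar in its tray and the gripper clear above. I let it settle and hand in.

```bash
python3 -m crank '[{"linear":[0,-0.02,0],"dr":[0,0,0],"hand":0},{"linear":[0,-0.03,0],"dr":[0,0,0],"hand":0},{"linear":[0,-0.03,0],"dr":[0,0,0],"hand":0},{"linear":[0,-0.03,0],"dr":[0,0,0],"hand":0},{"linear":[0,-0.03,0],"dr":[0,0,0],"hand":0},{"linear":[0,-0.03,0],"dr":[0,0,0],"hand":0},{"linear":[0,-0.03,0],"dr":[0,0,0],"hand":0},{"linear":[0,-0.03,0],"dr":[0,0,0],"hand":0},{"linear":[0,-0.03,0],"dr":[0,0,0],"hand":0},{"linear":[0,-0.03,0],"dr":[0,0,0],"hand":0}]'
python3 - <<'E'
from h import *
o=bot.get_obs();bot.read_camera("wrist")
for n,z in dict(carrier=.197,grip=.243).items():
    for r in bot.place_of("wrist",n)[:1]: print(n,np.round(atz("wrist",r["xy"],z,o),4))
print(bot.hand_in())
E
```

```text
t: 20.93
eef_pos: [0.5548, -0.2436, 0.3583]
tool_rot: [0.472, -0.472, 0.527, -0.527]
contact_force: [0.1, 0.1, 0.3]
gripper_width: 0.497
carrier [ 0.5528 -0.2417  0.197 ]
grip [ 0.553  -0.2446  0.243 ]
the job is handed in; nothing more can be done
None
```

I moved the steel carrier, with its jar, from stand_a to the empty stand_b, let go of it and handed the job in at about 21 s. I took it off backwards over the prong tips, rested the bar on stand_b's prongs and slid it along until it dropped into the notches.

- **Seating:** the bar came to rest at the same gripper height as when it hung on stand_a (TCP z about .2287, against .2286). That was 7 mm below where it touched the flat tops, which is the notch depth.
- **Last look:** the pictures show the carrier hanging level on both prongs with the jar in its tray. The gripper is well above and touching nothing, with wrist force near 0. The final estimate put the carrier at about (.553, -.242), within about 4 mm of the notch position I had measured.
- **Force:** early in the slide the wrist reading rose to about 11 N along and 12 N up. With the carrier's weight added, I estimate 17–18 N of contact, close to the 18 N limit. I eased off right away, but the contact force between bar and stand was never read directly, and it could have peaked higher between readings. Whether it stayed under 18 N is therefore not certain.
- **Bystanders:** my path did not go near the pot, vial or stamp, but I did not measure their positions again at the end.

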